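# Bolt the ink drying tray into its carrier

## Task

Lock the drying tray into its carrier: hold the red spring catch bar down with one fingertip and, keeping it down, push the bolt's upright brass lug with the other fingertip until the bolt is fully home in the blue keeper; then let the catch spring up again and move clear. This is done by touch alone, nothing needs gripping, and the ink sticks, the cup and the wooden mould must be left where they are.

Things in the scene. Friction and masses are not known exactly. Their poses are not given: they have to be found in the camera images.
- carrier: Wooden board fixed to the bench, 160 (x) by 500 (y) by 20 mm, y = -130 to 370. Origin on the bench, in the middle of the lock. The bolt slides along carrier +y; x points from catch to bolt; z up. Aluminium lock plate, top 24 mm above the bench, y = -117 to 93. Red catch bar along x = -30, round steel bolt (10 mm, top 38 mm above the bench) along x = +30. Drying tray y = 125 to 360, rim 38 mm above the bench.
- keeper_mouth (a point): Middle of the open -y end of the blue keeper (carrier x 30, y 84 mm, 33 mm above the bench) which the bolt enters. Keeper 27 (x) by 36 (y) mm, top 46 mm above the bench. A dark steel staple bridges the bolt at carrier y = 54 to 66, top 42 mm above the bench. The low strips beside the bolt and the spring housings under the bar are at most 35 mm above the bench.
- bolt (a joint): Travel of the bolt along the carrier's +y, m: 0 fully withdrawn, 0.054 fully home (end stop). Starts at 0 to 0.013. Friction about 2.5 N; it stays where left. With the catch up a tooth blocks it at 0.016; with the catch 5 mm down or more it passes; beyond 0.051 the tooth can spring up behind it and lock it.
- catch (a joint): How far the spring catch is pressed down, m: 0 up, 0.010 fully down (stop). A spring lifts it: about 2.5 N at the start of the press, 6 N fully down. The whole bar moves straight down and stays level wherever it is pressed.
- catch_top (a point): Centre of the top face of the red catch bar; moves with it. The bar is 20 mm wide (carrier x) and 120 mm long (carrier y), its top 54 mm above the bench when up, 44 mm when fully down. It is at carrier x = -30, y = -18 mm (y from -78 to +42 mm), so that a fingertip can slide along it with the bolt.
- lug_top (a point): Centre of the top of the brass lug that stands on the bolt; moves with the bolt. Lug 22 mm (carrier x) by 12 mm (carrier y), reaching from 34 to 74 mm above the bench. At carrier x = +30 mm, y = -20 mm plus the bolt's travel: its middle is 60 mm across from the bar's middle line. Push it on its -y face; behind it, above the bolt, there is nothing.
- bolt_lug: The sliding bolt with its lug; its origin does not lie on it but at the carrier's origin, shifted by the bolt's travel along y (use lug_top for the place).
- catch_bar: The red bar as a body; its origin is not on the bar but at the carrier's origin, lowered by the catch's travel (use catch_top for the place).
- stick_a: Loose black ink stick 28 by 96 by 12 mm, 60 g, lying in the drying tray; origin at the centre of its underside, long side along its y.
- stick_b: Second loose black ink stick like the first, beside it in the tray.
- cup: Loose white porcelain cup, 60 mm across, 45 mm high, standing on the bench beside the carrier; origin at the centre of its underside.
- mould: Loose pale wooden mould block 45 by 45 by 40 mm standing on the bench beside the carrier; origin at the centre of its underside.

How it is judged:
On the way, in this order (a step that is already met when the one before it is completed fails the run):
1. a finger holds the catch down (5 mm or more) while the bolt is still withdrawn (contact force between the fingers and catch_bar above 0.5 N and value of joint catch above 0.005 m and value of joint bolt below 0.017 m), for 0.1 s.
2. the bolt is pushed along by a finger on its lug while a finger holds the catch down (contact force between the fingers and catch_bar above 0.5 N and value of joint catch above 0.005 m and contact force between the fingers and bolt_lug above 0.3 N and value of joint bolt between 0.022 and 0.048 m).
3. the bolt is home (51 mm or more) with a finger still holding the catch down (contact force between the fingers and catch_bar above 0.5 N and value of joint catch above 0.005 m and value of joint bolt above 0.051 m), for 0.05 s.
At the end, for the whole second after the job is handed in: The bolt is home (travel 51 mm or more of 54) and at rest, the catch has sprung up (within 2 mm of its top), and the ink sticks, cup and mould are within 20 mm of where they stood (value of joint bolt above 0.051 m and value of joint catch below 0.002 m and velocity of joint bolt between -0.005 and 0.005 m/s and distance of each of stick_a, stick_b, cup, mould from where it was at the start of the episode below 0.02 m); the robot touches nothing.
It fails at once if the ink stick (stick_a) is lifted or moved by more than 20 mm (distance of stick_a from where it was at the start of the episode above 0.02 m).
It fails at once if the ink stick (stick_b) is lifted or moved by more than 20 mm (distance of stick_b from where it was at the start of the episode above 0.02 m).
It fails at once if the cup (cup) is lifted or moved by more than 20 mm (distance of cup from where it was at the start of the episode above 0.02 m).
It fails at once if the wooden mould (mould) is lifted or moved by more than 20 mm (distance of mould from where it was at the start of the episode above 0.02 m).
It also fails if it takes over 35 s, if anything falls off the work surface, if the arm or the gripper's body presses on something with over 40 N, if the wrist force passes 120 N, or if a joint passes its speed limit or range.

## Robot

A 7-joint arm with a two-finger parallel gripper is mounted at the origin on the work surface. World frame = base frame: x ahead of the robot, y to its left, z up, the work surface at z = 0. Lengths are in m, angles in rad, forces in N, time in s.
With the tool pointing down it reaches from about 0.425 to 0.875 m from the base axis. Payload 8.4 kg.
Tool frame: the origin (TCP) lies on the centre line of the jaws, within the pads' length; the fingertips stand 22 mm ahead of it and the grasp point (between the pads) lies 3 mm ahead of it; z points along the fingers, y is the direction in which the jaws open and shut (so a half turn about z gives the same grasp; the last joint's range is limited). The gripper opens to 87 mm and grips with 3 to 60 N. Pads are 19 mm wide; open, the fingers measure 117 mm over their backs; the gripper's body (75 mm by 190 mm) begins 51 mm behind the grasp point.
Start: joints at [1.005, 0.333, 0.04, 1.465, -0.013, 1.343, -0.059], TCP at [0.292, -0.58, 0.245] pointing down, gripper open.
Joint ranges: [-2.58, 2.58], [-0.38, 2.09], [-1.3, 1.39], [0.25, 2.4], [-1.5, 4.64], [0.08, 2.09], [-2.65, 2.65]. Speed limits (rad/s): [2.22, 2.22, 2.79, 2.79, 3.14, 3.14, 3.14].

## Interface

Orientations are given as a 3x3 rotation matrix whose columns are the frame's x, y, z axes.
In Python, from cell import arm gives the robot as it stands.
- The arm moves only by the tool move_arm, never from a script. Its argument "series" is a list of rows, each an object of numbers: "wx", "wy", "wz": the turn, a rotation vector about the tool's x, y, z in degrees; "dx", "dy", "dz": the shift along the tool's x, y, z in mm; "gripper": the closure, from 0 (fully open) to 1 (shut). A call has 1 to 8 rows; each row is the pose to reach, as a shift and turn from the pose commanded when the call began, along the tool's axes at that moment; what a row does not reach only later rows make up. A row lasts 1/8 s, in which the tool goes at most 62.5 mm and 10.7 degrees, less where a joint would pass 70% of its speed; a pose out of reach is approached as far as the arm can. A call with a gripper value outside its range is refused whole. The fingers move at their own pace and stop on an object; the grip force is fixed at half the most. Time passes only in rows, so rows that repeat a pose let the fingers close. It gives the time, the measured TCP pose, the force and the opening at its end, in the units of the state.
- arm.read_state(): the state, without advancing time (a new reading comes with each control period).
- arm.capture(name): name is "scene" or "top" or "wrist"; returns the picture (384x512x3 uint8, blue, green, red); there is no depth.
- arm.camera_info(name): a dict with "mtx" (3x3 intrinsics, pixels), "eye" and "attitude" of the camera in the world. Camera axes: x right, y down, z forward; pixel columns grow to the right and rows downward; lengths in m; the calibration is good to about 2 mm. A picture is of the moment at which its call begins: read the wrist's pose just before it. camera_info takes no time and is no camera call; for the wrist camera it gives the pose at the moment of the call.
- arm.sign_off(): hands the job in, once; it reports no verdict.
The state is a dict: "clock": time; "joint_pos": joint angles; "dq": joint speeds; "joint_efforts": joint torques, N m; "eef_pos": TCP position; "tcp_rot": TCP orientation; "contact_force": force on the tool from outside, world axes, zero at the start; "wrist_torque": the same for the moment, N m; "gripper_width": opening from 0.0 (shut) to 1.0 (fully open).
Only numpy, scipy, OpenCV 4.12 (cv2) and the standard library are available. Lean on these libraries where they do the work, as an engineer would, in place of code of your own. Each camera call takes 0.05 s, during which the arm holds its last target.

## Working session

There is one attempt and no reset: what is moved stays moved. The work goes in short steps, Python scripts to look and compute and a tool call to move; the robot and the scene stay as the last step left them, time stands still between calls to the robot, and variables do not carry over. Pictures are saved under pics/ and viewed, and the job is handed in when it is done.

Besides the shell and the picture viewer there is one more tool, called after "Call:" as name(argument=value, ...) on one line, values as JSON. move_arm: Moves the arm, as the interface text tells. Its arguments: {"type":"object","properties":{"series":{"type":"array","items":{"type":"object","properties":{"wx":{"type":"number"},"wy":{"type":"number"},"wz":{"type":"number"},"dx":{"type":"number"},"dy":{"type":"number"},"dz":{"type":"number"},"gripper":{"type":"number"}}}}},"required":["series"]}

```bash
ls; mkdir -p pics; python3 - <<'E'
from cell import arm
import cv2,numpy as np
s=arm.read_state();print(s)
for n in("scene","top"):
    i=arm.camera_info(n);print(n,i)
    cv2.imwrite(f"pics/{n}0.png",arm.capture(n))
E
```

```text
pics
{'clock': 0.0, 'joint_pos': array([ 1.0047929 ,  0.3339283 ,  0.03986921,  1.46627228, -0.0133557 ,
        1.3433128 , -0.05846026]), 'dq': array([ 0.00093814, -0.00044733, -0.0003708 , -0.00148178,  0.00157694,
       -0.00067005, -0.00100606]), 'joint_efforts': array([-6.91610585e-04, -6.56360579e+01,  1.33474767e+00, -4.03810143e+01,
       -5.98036568e-02,  4.47159132e-02,  2.08364972e-04]), 'eef_pos': array([ 0.29228883, -0.58008307,  0.24364747]), 'tcp_rot': array([[ 8.92994758e-01,  4.50066203e-01, -8.79743542e-04],
       [ 4.50067037e-01, -8.92993670e-01,  1.40268034e-03],
       [-1.54306401e-04, -1.64852976e-03, -9.99998629e-01]]), 'contact_force': array([-0.35535516, -0.33235028, -0.09495576]), 'wrist_torque': array([-0.01873159,  0.01241483, -0.01919647]), 'gripper_width': 0.99826242603827}
scene {'mtx': array([[370.61743405,   0.        , 258.12268109],
       [  0.        , 370.61743405, 191.95426977],
       [  0.        ,   0.        ,   1.        ]]), 'eye': array([0.83345934, 0.37315016, 0.73051397]), 'attitude': array([[-0.82827439,  0.46472642, -0.31303494],
       [ 0.56014296,  0.70089219, -0.44157672],
       [ 0.01419138, -0.54109101, -0.84084429]])}
top {'mtx': array([[484.24791028,   0.        , 246.95764577],
       [  0.        , 484.24791028, 190.76972713],
       [  0.        ,   0.        ,   1.        ]]), 'eye': array([0.43602789, 0.00808603, 1.04035883]), 'attitude': array([[-0.02356988, -0.99113777,  0.13073019],
       [-0.99956435,  0.02568742,  0.01453495],
       [-0.01776426, -0.13033065, -0.99131143]])}
```

View pics/scene0.png

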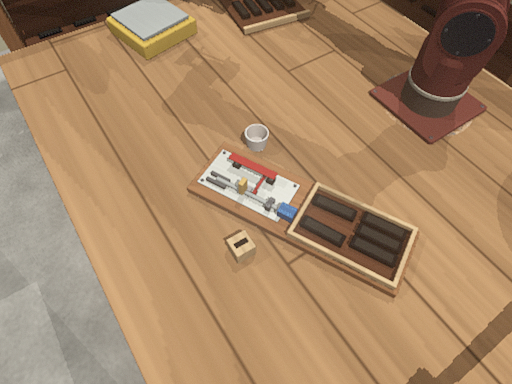

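View pics/top0.png

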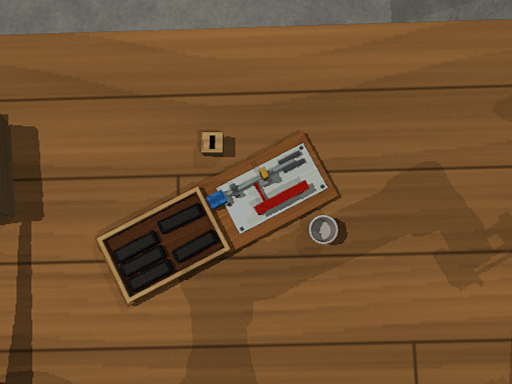

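```bash
cat > h.py <<'E'
import cv2,numpy as np
def ray(i,uv,z):
    uv=np.atleast_2d(np.asarray(uv,float)); d=np.c_[uv,np.ones(len(uv))]@np.linalg.inv(i["mtx"]).T@i["attitude"].T
    e=np.asarray(i["eye"]); return e+d*((z-e[2])/d[:,2])[:,None]
E
python3 - <<'E'
from cell import arm
from h import *
for n in("scene","top"):
    im=cv2.imread(f"pics/{n}0.png");i=arm.camera_info(n)
    x0,y0,x1,y1=(170,100,430,300) if n=="scene" else (90,110,360,310)
    c=cv2.resize(im[y0:y1,x0:x1],None,fx=3,fy=3,interpolation=cv2.INTER_CUBIC);cv2.imwrite(f"pics/{n}0c.png",c)
    hsv=cv2.cvtColor(im,cv2.COLOR_BGR2HSV);H,S,V=cv2.split(hsv)
    R=np.zeros(H.shape,bool);R[y0:y1,x0:x1]=1
    for nm,m,z in(("red",((H<5)|(H>172))&(S>170)&(V>100)&R,.054),("blue",(H>100)&(H<125)&(S>120)&R,.046),("brass",(H>15)&(H<28)&(S>130)&(V>140)&R,.074)):
        k,l,st,ce=cv2.connectedComponentsWithStats(m.astype(np.uint8))
        for j in range(1,k):
            if st[j,4]>25:
                r=cv2.minAreaRect(np.argwhere(l==j)[:,::-1].astype(np.float32))
                b=cv2.boxPoints(r);print(n,nm,st[j],ce[j].round(1),ray(i,ce[j],z).round(4)[0],"box",ray(i,b,z)[:,:2].round(3).tolist())
E
```

```text
top red [254 181  55  34 558] [279.4 196.6] [ 0.5522 -0.0437  0.054 ] box [[0.572, 0.027], [0.622, -0.08], [0.567, -0.104], [0.517, 0.002]]
top blue [206 190  21  19 232] [216.4 199.3] [0.551  0.0862 0.046 ] box [[0.556, 0.108], [0.571, 0.076], [0.546, 0.064], [0.531, 0.096]]
top brass [203 136   6   9  29] [206.  140.4] [0.6694 0.1034 0.074 ] box [[0.679, 0.11], [0.679, 0.099], [0.662, 0.1], [0.662, 0.11]]
top brass [215 136   7  16  42] [217.4 142.6] [0.6641 0.0803 0.074 ] box [[0.647, 0.088], [0.679, 0.083], [0.677, 0.072], [0.645, 0.077]]
top brass [201 146  14   6  33] [207.  148.8] [0.6518 0.1018 0.074 ] box [[0.648, 0.114], [0.658, 0.114], [0.657, 0.087], [0.647, 0.087]]
top brass [260 167   8  11  49] [263.4 172.2] [ 0.6005 -0.0119  0.074 ] box [[0.607, -0.003], [0.612, -0.012], [0.594, -0.02], [0.59, -0.011]]
```

View pics/top0c.png

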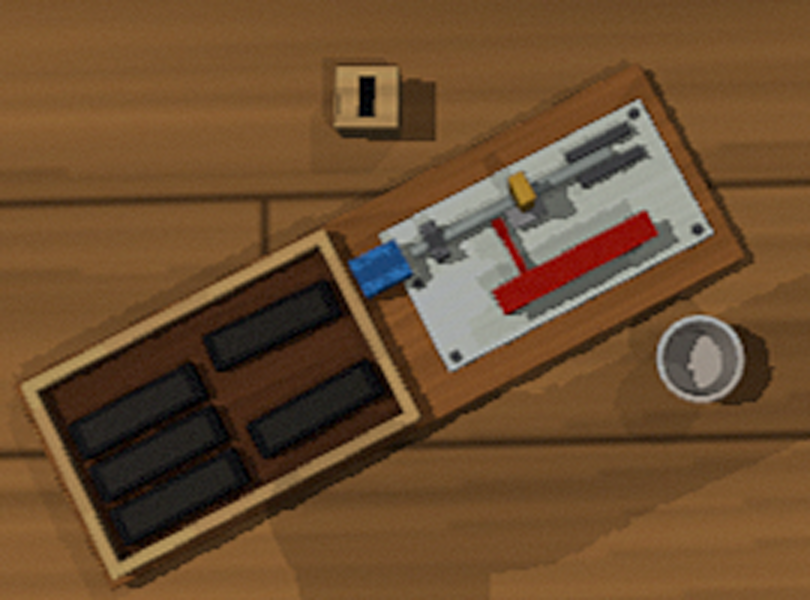

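View pics/scene0c.png

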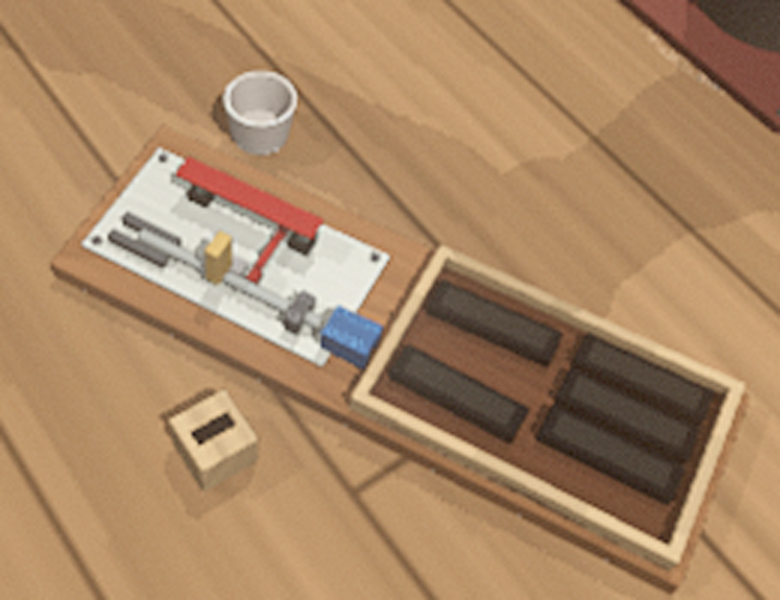

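```bash
cat >> h.py <<'E'
def fit(P,Q):
    P=np.asarray(P);Q=np.asarray(Q);p=P.mean(0);q=Q.mean(0);a=(P-p);b=(Q-q)
    th=np.arctan2((a[:,0]*b[:,1]-a[:,1]*b[:,0]).sum(),(a*b).sum())
    R=np.array([[np.cos(th),-np.sin(th)],[np.sin(th),np.cos(th)]]);return th,q-R@p,R
E
python3 - <<'E'
from cell import arm
from h import *
def run(n,im,off,sc,red_crop_mask=True):
    pass
i=arm.camera_info("top");im=cv2.imread("pics/top0.png")
H,S,V=cv2.split(cv2.cvtColor(cv2.resize(im[110:310,90:360],None,fx=4,fy=4,interpolation=cv2.INTER_CUBIC),cv2.COLOR_BGR2HSV))
m=(((H<5)|(H>172))&(S>170)&(V>90)).astype(np.uint8)
m=cv2.morphologyEx(m,cv2.MORPH_OPEN,cv2.getStructuringElement(cv2.MORPH_ELLIPSE,(21,21)))
def b(mm):
    c=max(cv2.findContours(mm,cv2.RETR_EXTERNAL,cv2.CHAIN_APPROX_NONE)[0],key=cv2.contourArea)
    return cv2.boxPoints(cv2.minAreaRect(c))
full=lambda p:(np.asarray(p,float)+.5)/4-.5+[90,110]
B=ray(i,full(b(m)),.054)[:,:2]
m2=((H>100)&(H<125)&(S>120)).astype(np.uint8)
K=ray(i,full(b(m2)),.046)[:,:2]
m3=((S<45)&(V>150)).astype(np.uint8)
print("bar",B.round(4).tolist(),B.mean(0),"sides",np.linalg.norm(B[0]-B[1]),np.linalg.norm(B[1]-B[2]))
print("keeper",K.round(4).tolist(),K.mean(0))
pc=np.array([(642,98),(712,236),(450,370),(381,235)])/3.+[90,110]
T=ray(i,pc,.024)[:,:2];print("plate",T.round(4).tolist(),T.mean(0),np.linalg.norm(T[0]-T[1]),np.linalg.norm(T[1]-T[2]))
# long axis dirs (+y carrier)
for X in(B,T):
    e=[X[1]-X[0],X[2]-X[1]];L=max(e,key=np.linalg.norm);L=L*np.sign(L[1]);print("yaxis deg",np.degrees(np.arctan2(L[1],L[0])))
tc=np.array([(20,382),(325,230),(420,412),(117,580)])/3.+[90,110]
print("tray",ray(i,tc,.038)[:,:2].round(4).tolist())
i2=arm.camera_info("scene")
s=lambda p:np.array(p)/3.+[170,100]
print("scene plate",ray(i2,s([(162,149),(388,256),(322,364),(83,242)]),.024)[:,:2].round(4).tolist())
print("scene bar",ray(i2,s([(185,158),(326,218),(315,237),(177,176)]),.054)[:,:2].round(4).tolist())
print("scene lug top",ray(i2,s([(219,231),(232,238),(219,249),(206,244)]),.074)[:,:2].round(4).tolist())
print("scene tray",ray(i2,s([(440,247),(745,384),(672,562),(352,398)]),.038)[:,:2].round(4).tolist())
z=cv2.resize(im[150:230,190:340],None,fx=5,fy=5,interpolation=cv2.INTER_CUBIC);cv2.imwrite("pics/topz.png",z)
z=cv2.resize(cv2.imread("pics/scene0.png")[140:230,180:310],None,fx=6,fy=6,interpolation=cv2.INTER_CUBIC);cv2.imwrite("pics/scenez.png",z)
E
```

```text
bar [[0.5351, 0.0098], [0.587, -0.0963], [0.5684, -0.1049], [0.5168, 0.001]] [ 0.55180431 -0.04759283] sides 0.1180813365960077 0.020506142151450857
keeper [[0.5566, 0.1095], [0.5733, 0.077], [0.5467, 0.0634], [0.5301, 0.0957]] [0.55166774 0.08640289]
plate [[0.6707, -0.1015], [0.5701, -0.1469], [0.4806, 0.0397], [0.5769, 0.0864]] [ 0.5745933 -0.0305842] 0.11031873894945687 0.20690941879603394
yaxis deg 116.03330718700383
yaxis deg 115.64670390284176
tray [[0.4789, 0.3366], [0.5795, 0.1244], [0.4518, 0.0604], [0.3435, 0.2682]]
scene plate [[0.5711, -0.1457], [0.4814, 0.0395], [0.5781, 0.0875], [0.6693, -0.1006]]
scene bar [[0.572, -0.1062], [0.5142, 0.0007], [0.5312, 0.0102], [0.5864, -0.0946]]
scene lug top [[0.5948, -0.0215], [0.5903, -0.0112], [0.6032, -0.0084], [0.6087, -0.0171]]
scene tray [[0.4505, 0.0613], [0.345, 0.2707], [0.4803, 0.3335], [0.5814, 0.1264]]
```

View pics/topz.png

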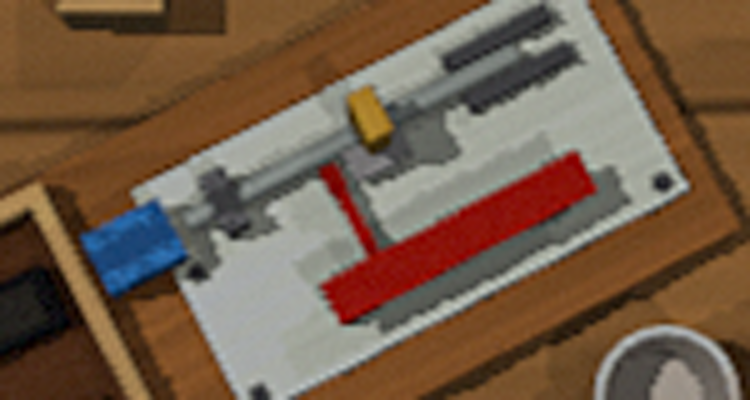

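View pics/scenez.png

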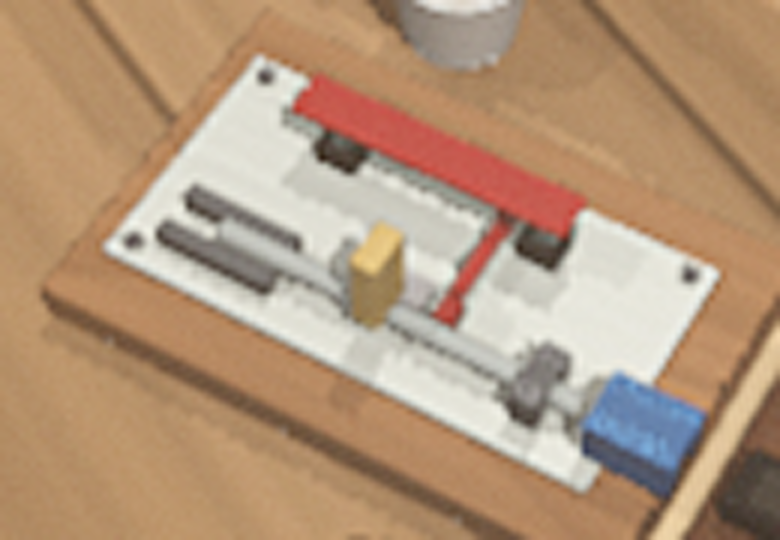

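Call:
move_arm(series=[{"dx": 63, "dy": -43, "wz": -10, "gripper": 0.48}, {"dx": 125, "dy": -86, "wz": -20, "gripper": 0.48}, {"dx": 175, "dy": -119, "wz": -30, "gripper": 0.48}, {"dx": 225, "dy": -153, "wz": -40, "gripper": 0.48}, {"dx": 275, "dy": -188, "wz": -50, "gripper": 0.48}, {"dx": 325, "dy": -222, "wz": -60, "gripper": 0.48}, {"dx": 375, "dy": -256, "wz": -70, "gripper": 0.48}, {"dx": 425, "dy": -290, "wz": -80, "gripper": 0.48}])

```text
$.series[0]: bad value
```

```bash
cat >> h.py <<'E'
TH=np.radians(25.9);UX=np.array([np.cos(TH),np.sin(TH),0]);UY=np.array([-np.sin(TH),np.cos(TH),0]);O=np.array([.5701,-.0188,0])
def rep(s,cx,cy,tipz):
    p=O+UX*cx+UY*cy;p[2]=tipz+.022
    R=s["tcp_rot"];T=np.c_[UY,UX,[0,0,-1]]
    from scipy.spatial.transform import Rotation as Ro
    c=s["eef_pos"]-O
    print("t",s["clock"],"carrier xy",c@UX,c@UY,"tip",s["eef_pos"][2]-.022,"F",s["contact_force"].round(2),"w",s["gripper_width"])
    print("shift mm",(R.T@(p-s["eef_pos"])*1e3).round(1),"turn",Ro.from_matrix(R.T@T).as_rotvec(degrees=True).round(2))
E
python3 - <<'E'
from cell import arm
from h import *
s=arm.read_state();print(s["joint_pos"].round(3));rep(s,0,-.035,.1)
E
```

```text
[ 1.005  0.334  0.04   1.466 -0.013  1.343 -0.059]
t 0.1 carrier xy -0.49508681224175605 -0.3836123578536868 tip 0.22176202956976887 F [ 0.35 -0.68  0.2 ] w 0.9996168122544499
shift mm [ 500.2 -341.1  122.2] turn [-7.000e-02 -6.000e-02 -8.916e+01]
```

Call:
move_arm(series=[{"dx": 50, "dy": -34, "dz": 0, "wx": 0, "wy": 0, "wz": -10, "gripper": 0.48}, {"dx": 100, "dy": -68, "dz": 0, "wx": 0, "wy": 0, "wz": -20, "gripper": 0.48}, {"dx": 150, "dy": -102, "dz": 0, "wx": 0, "wy": 0, "wz": -30, "gripper": 0.48}, {"dx": 200, "dy": -136, "dz": 0, "wx": 0, "wy": 0, "wz": -40, "gripper": 0.48}, {"dx": 250, "dy": -170, "dz": 0, "wx": 0, "wy": 0, "wz": -50, "gripper": 0.48}, {"dx": 300, "dy": -204, "dz": 0, "wx": 0, "wy": 0, "wz": -60, "gripper": 0.48}, {"dx": 350, "dy": -238, "dz": 0, "wx": 0, "wy": 0, "wz": -70, "gripper": 0.48}, {"dx": 400, "dy": -272, "dz": 0, "wx": 0, "wy": 0, "wz": -80, "gripper": 0.48}])

```text
clock: 1.1
eef_pos: [0.5278, -0.1557, 0.2444]
tcp_rot: [[-0.293, 0.956, -0.0], [0.956, 0.293, -0.0], [-0.0, -0.0, -1.0]]
contact_force: [0.4, -0.4, 0.2]
gripper_width: 0.517
```

```bash

python3 - <<'E'
from cell import arm
from h import *
s=arm.read_state();print(s["joint_pos"].round(3));rep(s,0,-.035,.1)
E
```

```text
[ 0.579  0.159 -0.414  1.692  0.066  1.305  0.45 ]
t 1.1 carrier xy -0.0978901411257013 -0.10470842432124308 tip 0.2224259233812602 F [ 0.44 -0.41  0.19] w 0.5174431901667684
shift mm [ 83.9  86.  122.4] turn [-0.01  0.   -8.84]
```

Call:
move_arm(series=[{"dx": 28, "dy": 29, "dz": 40, "wx": 0, "wy": 0, "wz": -4, "gripper": 0.48}, {"dx": 56, "dy": 58, "dz": 80, "wx": 0, "wy": 0, "wz": -8.8, "gripper": 0.48}, {"dx": 84, "dy": 86, "dz": 122, "wx": 0, "wy": 0, "wz": -8.8, "gripper": 0.48}, {"dx": 84, "dy": 86, "dz": 122, "wx": 0, "wy": 0, "wz": -8.8, "gripper": 0.48}, {"dx": 84, "dy": 86, "dz": 122, "wx": 0, "wy": 0, "wz": -8.8, "gripper": 0.48}])

```text
clock: 1.72
eef_pos: [0.5854, -0.0528, 0.1226]
tcp_rot: [[-0.431, 0.902, -0.001], [0.902, 0.431, -0.0], [0.0, -0.001, -1.0]]
contact_force: [-0.2, 0.3, -0.5]
gripper_width: 0.521
```

```bash

python3 - <<'E'
from cell import arm
from h import *
s=arm.read_state();print(s["joint_pos"].round(3));rep(s,0,-.035,.06)
for n in("scene","wrist","top"):
    im=arm.capture(n)
    if n!="wrist":
        x,y=(180,120) if n=="scene" else (190,130)
        im=cv2.resize(im[y:y+110,x:x+150],None,fx=5,fy=5,interpolation=cv2.INTER_CUBIC)
    cv2.imwrite(f"pics/{n}1.png",im)
E
```

```text
[ 0.415  0.345 -0.482  1.744  0.177  1.097  0.321]
t 1.725 carrier xy -0.0011323049891973412 -0.03729397824549232 tip 0.10055519882887506 F [-0.15  0.31 -0.48] w 0.5209493781045108
shift mm [ 2.3  1.1 40.6] turn [-0.03 -0.   -0.36]
```

View pics/scene1.png

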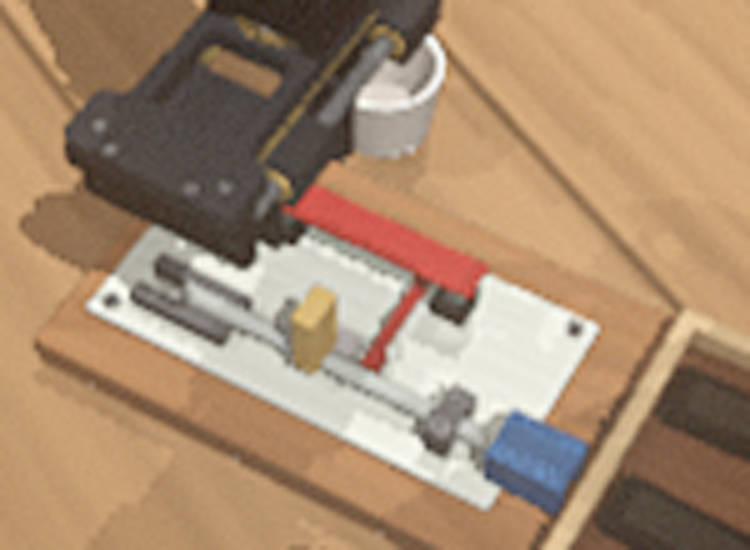

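View pics/wrist1.png

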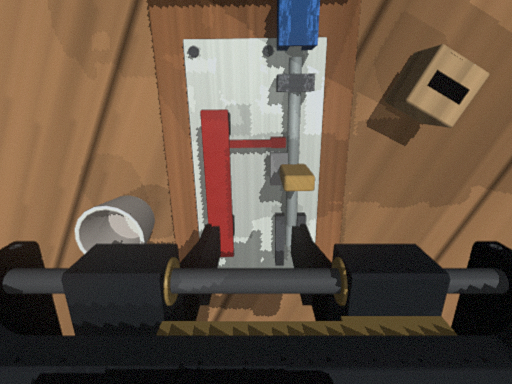

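```bash

python3 - <<'E'
from cell import arm
from h import *
i=arm.camera_info("wrist")
for nm,uv,z in(("bar far end",(215,111),.054),("bar left mid",(204,180),.054),("bar right mid",(230,180),.054),("plate corners L",(184,40),.024),("plate R",(326,38),.024),("lug top corners",(280,164),.074),("",(311,164),.074),("",(314,178),.074),("",(283,180),.074)):
    c=ray(i,uv,z)[0]-O;print(nm,(c@UX*1e3).round(1),(c@UY*1e3).round(1))
E
```

```text
bar far end -29.0 38.6
bar left mid -40.2 -12.4
bar right mid -20.2 -12.6
plate corners L -53.9 89.6
plate R 53.9 90.1
lug top corners 16.3 4.1
 37.5 3.9
 40.1 -6.0
 18.6 -7.3
```

Call:
move_arm(series=[{"dx": 1, "dy": 1, "dz": 20, "wx": 0, "wy": 0, "wz": -0.3, "gripper": 0.48}, {"dx": 1, "dy": 1, "dz": 40, "wx": 0, "wy": 0, "wz": -0.3, "gripper": 0.48}, {"dx": 1, "dy": 1, "dz": 40, "wx": 0, "wy": 0, "wz": -0.3, "gripper": 0.48}, {"dx": 1, "dy": 1, "dz": 40, "wx": 0, "wy": 0, "wz": -0.3, "gripper": 0.48}])

```text
clock: 2.38
eef_pos: [0.5859, -0.051, 0.0824]
tcp_rot: [[-0.436, 0.9, -0.0], [0.9, 0.436, 0.0], [0.0, -0.0, -1.0]]
contact_force: [-0.5, 0.5, 0.7]
gripper_width: 0.519
```

```bash

python3 - <<'E'
from cell import arm
from h import *
s=arm.read_state();rep(s,0,-.035,.0455)
i=arm.camera_info("wrist");im=arm.capture("wrist");cv2.imwrite("pics/wrist2.png",im)
im=arm.capture("scene")[120:230,180:330]
cv2.imwrite("pics/scene2.png",cv2.resize(im,None,fx=5,fy=5,interpolation=cv2.INTER_CUBIC))
E
```

```text
t 2.375 carrier xy 0.0001757320740801463 -0.03582574830962688 tip 0.06044545598464698 F [-0.5   0.49  0.67] w 0.5193594004904071
shift mm [ 0.8 -0.2 14.9] turn [-0.01 -0.02 -0.06]
```

View pics/scene2.png

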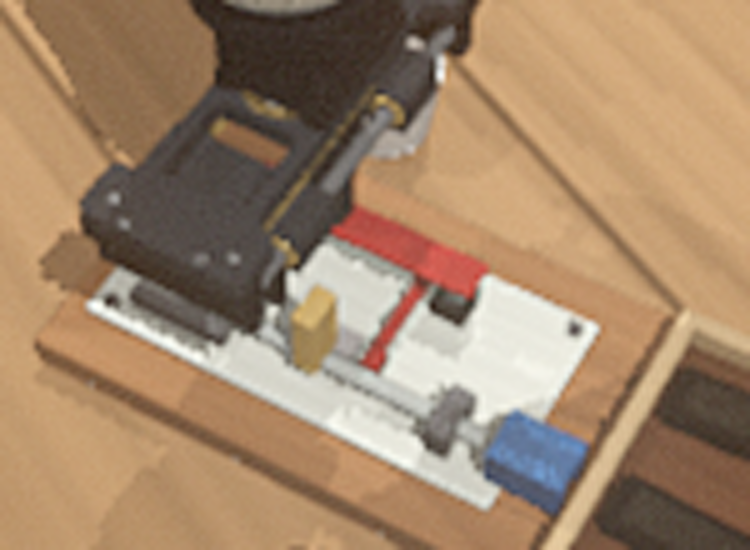

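View pics/wrist2.png

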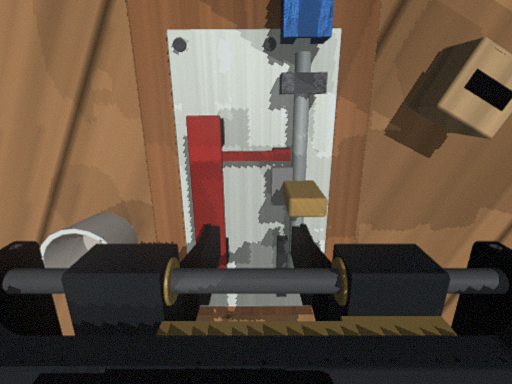

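Call:
move_arm(series=[{"dx": 0, "dy": 0, "dz": 6, "wx": 0, "wy": 0, "wz": 0, "gripper": 0.48}, {"dx": 0, "dy": 0, "dz": 11, "wx": 0, "wy": 0, "wz": 0, "gripper": 0.48}, {"dx": 0, "dy": 0, "dz": 15, "wx": 0, "wy": 0, "wz": 0, "gripper": 0.48}, {"dx": 0, "dy": 0, "dz": 15, "wx": 0, "wy": 0, "wz": 0, "gripper": 0.48}, {"dx": 0, "dy": 0, "dz": 15, "wx": 0, "wy": 0, "wz": 0, "gripper": 0.48}])

```text
clock: 3.1
eef_pos: [0.5865, -0.051, 0.0681]
tcp_rot: [[-0.436, 0.9, 0.001], [0.9, 0.436, -0.0], [-0.001, 0.001, -1.0]]
contact_force: [0.8, -0.7, 5.9]
gripper_width: 0.523
```

```bash

python3 - <<'E'
from cell import arm
from h import *
s=arm.read_state();rep(s,0,-.025,.0455);print(s["wrist_torque"])
im=arm.capture("wrist");cv2.imwrite("pics/wrist3.png",im)
E
```

```text
t 3.1 carrier xy 0.0006916868722893297 -0.03617054746485987 tip 0.04605611988040361 F [ 0.84 -0.72  5.94] w 0.5231314219601404
shift mm [11.2 -0.7  0.5] turn [ 0.06  0.04 -0.06]
[-0.0885677  -0.33547885  0.01599479]
```

View pics/wrist3.png

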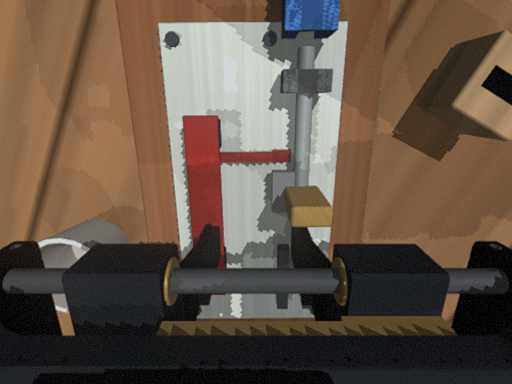

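Call:
move_arm(series=[{"dx": 4, "dy": 0, "dz": 0, "wx": 0, "wy": 0, "wz": 0, "gripper": 0.48}, {"dx": 8, "dy": 0, "dz": 0, "wx": 0, "wy": 0, "wz": 0, "gripper": 0.48}, {"dx": 12, "dy": 0, "dz": 0, "wx": 0, "wy": 0, "wz": 0, "gripper": 0.48}, {"dx": 16, "dy": 0, "dz": 0, "wx": 0, "wy": 0, "wz": 0, "gripper": 0.48}, {"dx": 20, "dy": 0, "dz": 0, "wx": 0, "wy": 0, "wz": 0, "gripper": 0.48}, {"dx": 24, "dy": 0, "dz": 0, "wx": 0, "wy": 0, "wz": 0, "gripper": 0.48}])

```text
clock: 3.9
eef_pos: [0.5764, -0.0312, 0.0682]
tcp_rot: [[-0.435, 0.901, 0.002], [0.901, 0.435, -0.002], [-0.003, 0.001, -1.0]]
contact_force: [3.2, -4.9, 4.8]
gripper_width: 0.518
```

```bash

python3 - <<'E'
from cell import arm
from h import *
s=arm.read_state();rep(s,0,.0185,.0455);print(s["wrist_torque"],"Fy",s["contact_force"]@UY)
im=arm.capture("wrist");cv2.imwrite("pics/wrist4.png",im)
E
```

```text
t 3.9 carrier xy 0.0002604989308401318 -0.013962923221645471 tip 0.046215274754142575 F [ 3.16 -4.89  4.78] w 0.5184140120787664
shift mm [32.5 -0.3  0.6] turn [ 0.06  0.16 -0.14]
[-1.2836491  -0.67957252 -0.01614073] Fy -5.777564072245327
```

View pics/wrist4.png

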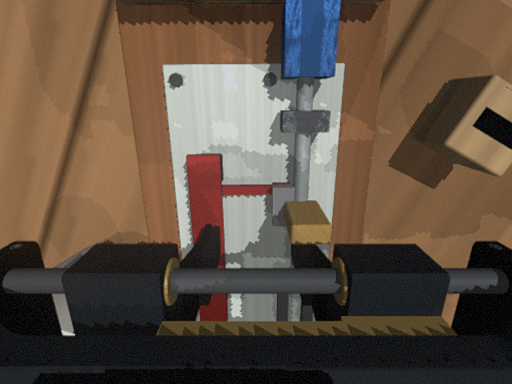

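Call:
move_arm(series=[{"dx": 4, "dy": 0, "dz": 0, "wx": 0, "wy": 0, "wz": 0, "gripper": 0.48}, {"dx": 8, "dy": 0, "dz": 0, "wx": 0, "wy": 0, "wz": 0, "gripper": 0.48}, {"dx": 12, "dy": 0, "dz": 0, "wx": 0, "wy": 0, "wz": 0, "gripper": 0.48}, {"dx": 16, "dy": 0, "dz": 0, "wx": 0, "wy": 0, "wz": 0, "gripper": 0.48}, {"dx": 20, "dy": 0, "dz": 0, "wx": 0, "wy": 0, "wz": 0, "gripper": 0.48}, {"dx": 24, "dy": 0, "dz": 0, "wx": 0, "wy": 0, "wz": 0, "gripper": 0.48}, {"dx": 27, "dy": 0, "dz": 0, "wx": 0, "wy": 0, "wz": 0, "gripper": 0.48}])

```text
clock: 4.82
eef_pos: [0.5645, -0.007, 0.0682]
tcp_rot: [[-0.435, 0.901, 0.002], [0.901, 0.435, -0.002], [-0.003, 0.001, -1.0]]
contact_force: [2.5, -5.2, 5.5]
gripper_width: 0.52
```

```bash

python3 - <<'E'
from cell import arm
from h import *
s=arm.read_state();rep(s,0,.0185,.0455);print(s["wrist_torque"],"Fy",s["contact_force"]@UY)
E
```

```text
t 4.825 carrier xy 0.00013898215934570311 0.013090394074508491 tip 0.04618542952358664 F [ 2.47 -5.19  5.47] w 0.5198802601596113
shift mm [ 5.4 -0.2  0.7] turn [ 0.03  0.15 -0.14]
[-1.37826647 -0.52770151 -0.01529565] Fy -5.748715956746631
```

Still sliding at a steady 5.7 N; continue until the end stop shows as a rise.

Call:
move_arm(series=[{"dx": 2, "dy": 0, "dz": 0, "wx": 0, "wy": 0, "wz": 0, "gripper": 0.48}, {"dx": 4, "dy": 0, "dz": 0, "wx": 0, "wy": 0, "wz": 0, "gripper": 0.48}, {"dx": 6, "dy": 0, "dz": 0, "wx": 0, "wy": 0, "wz": 0, "gripper": 0.48}, {"dx": 7, "dy": 0, "dz": 0, "wx": 0, "wy": 0, "wz": 0, "gripper": 0.48}, {"dx": 7, "dy": 0, "dz": 0, "wx": 0, "wy": 0, "wz": 0, "gripper": 0.48}])

```text
clock: 5.45
eef_pos: [0.5629, -0.004, 0.0683]
tcp_rot: [[-0.432, 0.902, 0.004], [0.902, 0.432, -0.005], [-0.006, 0.002, -1.0]]
contact_force: [9.4, -13.8, 0.7]
gripper_width: 0.522
```

```bash

python3 - <<'E'
from cell import arm
from h import *
s=arm.read_state();rep(s,0,.0185,.0455);print(s["wrist_torque"],"Fy",s["contact_force"]@UY)
E
```

```text
t 5.45 carrier xy 1.2676111952058796e-05 0.016469682052866225 tip 0.0462922675903965 F [  9.45 -13.81   0.7 ] w 0.5224290712192117
shift mm [ 2.  -0.   0.8] turn [ 0.1   0.36 -0.32]
[-3.21665467 -1.90854376 -0.36327549] Fy -16.54917556880658
```

```bash

python3 - <<'E'
from cell import arm
from h import *
im=arm.capture("wrist");cv2.imwrite("pics/wrist5.png",im)
im=arm.capture("scene")[120:230,180:330]
cv2.imwrite("pics/scene5.png",cv2.resize(im,None,fx=5,fy=5,interpolation=cv2.INTER_CUBIC))
s=arm.read_state();rep(s,0,.0185,.0455)
E
```

```text
t 5.55 carrier xy 4.339351132873577e-05 0.016452323142630183 tip 0.046306965971109414 F [  9.04 -14.61   1.28] w 0.518904404061115
shift mm [ 2.1 -0.1  0.8] turn [ 0.1   0.36 -0.32]
```

View pics/wrist5.png

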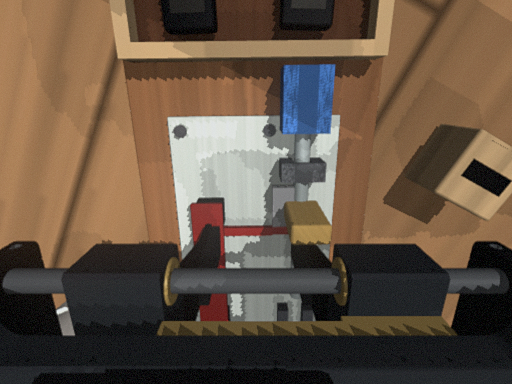

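View pics/scene5.png

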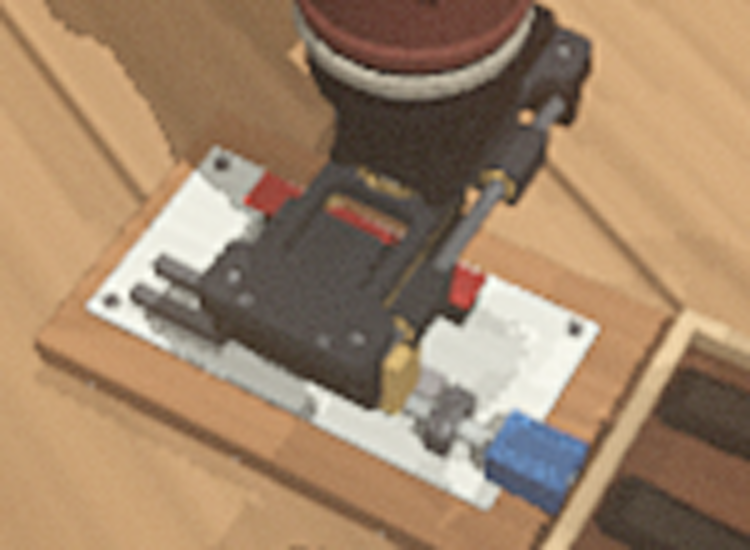

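```bash

python3 - <<'E'
from cell import arm
from h import *
i=arm.camera_info("wrist")
for nm,uv,z in(("plate end (93)",(250,116),.024),("bar end (42)",(208,199),.046),("lug top +y edge (40 home)",(303,202),.074),("lug top -y edge (28)",(309,221),.074),("keeper top -y (84)",(307,131),.046),("staple top far (66)",(303,158),.042)):
    c=ray(i,uv,z)[0]-O;print(nm,(c@UX*1e3).round(1),(c@UY*1e3).round(1))
E
```

```text
plate end (93) -2.7 91.0
bar end (42) -28.4 43.6
lug top +y edge (40 home) 24.4 51.8
lug top -y edge (28) 27.9 41.3
keeper top -y (84) 29.7 83.9
staple top far (66) 28.8 67.7
```

Call:
move_arm(series=[{"dx": 1.5, "dy": 0, "dz": 0.5, "wx": 0, "wy": 0, "wz": 0, "gripper": 0.48}, {"dx": 3, "dy": 0, "dz": 0.5, "wx": 0, "wy": 0, "wz": 0, "gripper": 0.48}, {"dx": 3, "dy": 0, "dz": 0.5, "wx": 0, "wy": 0, "wz": 0, "gripper": 0.48}])

```text
clock: 5.92
eef_pos: [0.5628, -0.0037, 0.0683]
tcp_rot: [[-0.43, 0.903, 0.006], [0.903, 0.43, -0.007], [-0.009, 0.003, -1.0]]
contact_force: [12.0, -21.2, 1.2]
gripper_width: 0.518
```

```bash

python3 - <<'E'
from cell import arm
from h import *
s=arm.read_state();rep(s,0,.0185,.0455);print(s["wrist_torque"],"Fy",s["contact_force"]@UY)
E
```

```text
t 5.925 carrier xy 6.4876659575274e-06 0.01679504709615521 tip 0.046326145891148716 F [ 12.02 -21.2    1.15] w 0.5176547144964354
shift mm [ 1.7 -0.   0.8] turn [ 0.16  0.53 -0.46]
[-4.64514614 -2.56657065 -0.62069172] Fy -24.32173874909945
```

Call:
move_arm(series=[{"dx": -4, "dy": 0, "dz": 0, "wx": 0, "wy": 0, "wz": 0, "gripper": 0.48}, {"dx": -9, "dy": 0, "dz": 0, "wx": 0, "wy": 0, "wz": 0, "gripper": 0.48}, {"dx": -14, "dy": 0, "dz": 0, "wx": 0, "wy": 0, "wz": 0, "gripper": 0.48}, {"dx": -14, "dy": 0, "dz": -5, "wx": 0, "wy": 0, "wz": 0, "gripper": 0.48}, {"dx": -14, "dy": 0, "dz": -15, "wx": 0, "wy": 0, "wz": 0, "gripper": 0.48}, {"dx": -14, "dy": 0, "dz": -50, "wx": 0, "wy": 0, "wz": 0, "gripper": 0.48}, {"dx": -14, "dy": 0, "dz": -100, "wx": 0, "wy": 0, "wz": 0, "gripper": 0.48}, {"dx": -14, "dy": 0, "dz": -150, "wx": 0, "wy": 0, "wz": 0, "gripper": 0.48}])

```text
clock: 6.92
eef_pos: [0.5648, -0.0089, 0.2187]
tcp_rot: [[-0.436, 0.9, -0.001], [0.9, 0.436, -0.0], [0.0, -0.001, -1.0]]
contact_force: [-0.4, -0.1, 0.0]
gripper_width: 0.517
```

Call:
move_arm(series=[{"dx": -50, "dy": 0, "dz": 0, "wx": 0, "wy": 0, "wz": 0, "gripper": 0.48}, {"dx": -100, "dy": 0, "dz": 0, "wx": 0, "wy": 0, "wz": 0, "gripper": 0.48}, {"dx": -150, "dy": 0, "dz": 0, "wx": 0, "wy": 0, "wz": 0, "gripper": 0.48}, {"dx": -200, "dy": 0, "dz": 0, "wx": 0, "wy": 0, "wz": 0, "gripper": 0.48}, {"dx": -200, "dy": 0, "dz": 0, "wx": 0, "wy": 0, "wz": 0, "gripper": 0.48}, {"dx": -200, "dy": 0, "dz": 0, "wx": 0, "wy": 0, "wz": 0, "gripper": 0.48}])

```text
clock: 7.68
eef_pos: [0.6523, -0.1882, 0.2169]
tcp_rot: [[-0.436, 0.9, -0.001], [0.9, 0.436, 0.001], [0.001, -0.0, -1.0]]
contact_force: [-0.7, 0.6, -0.3]
gripper_width: 0.522
```

```bash

python3 - <<'E'
from cell import arm
from h import *
s=arm.read_state();rep(s,0,.0185,.0455)
im=arm.capture("scene");cv2.imwrite("pics/scene6f.png",im);im=im[120:230,180:330]
cv2.imwrite("pics/scene6.png",cv2.resize(im,None,fx=5,fy=5,interpolation=cv2.INTER_CUBIC))
im=arm.capture("top");cv2.imwrite("pics/top6f.png",im)
cv2.imwrite("pics/top6.png",cv2.resize(im[130:240,190:350],None,fx=5,fy=5,interpolation=cv2.INTER_CUBIC))
E
```

```text
t 7.675 carrier xy -3.067761118566057e-05 -0.18825602731893637 tip 0.1948907863687256 F [-0.69  0.62 -0.32] w 0.5224684328951787
shift mm [ 2.066e+02 -1.000e-01  1.496e+02] turn [-0.02 -0.06 -0.05]
```

View pics/scene6.png

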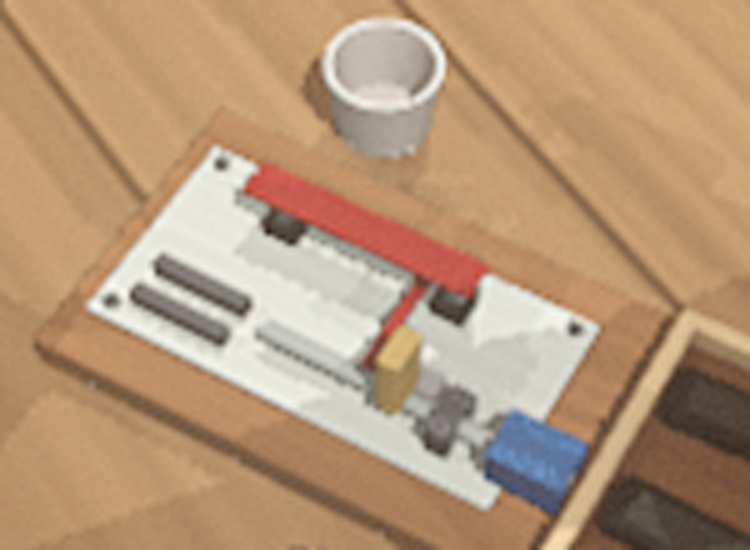

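View pics/top6.png

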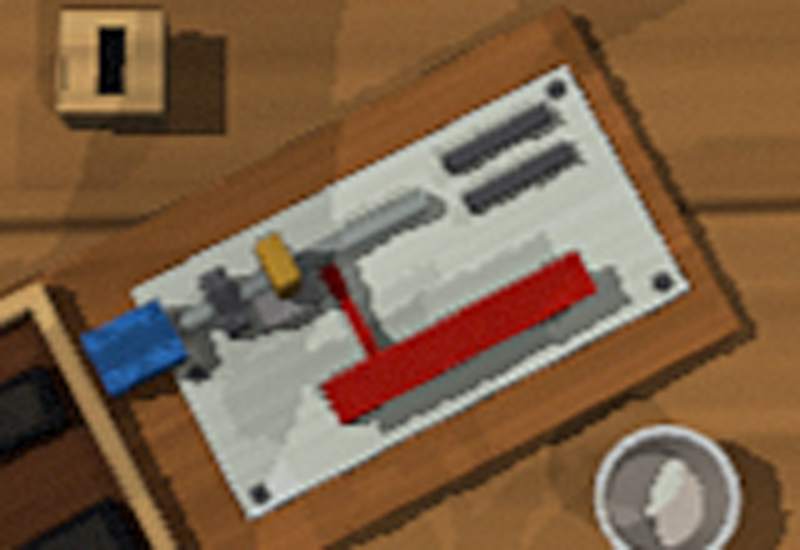

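```bash

python3 - <<'E'
from cell import arm
from h import *
for n in("top","scene"):
    i=arm.camera_info(n);P=[]
    for f in(f"{n}0",f"{n}6f"):
        im=cv2.imread(f"pics/{f}.png");H,S,V=cv2.split(cv2.cvtColor(im,cv2.COLOR_BGR2HSV))
        R=np.zeros(H.shape,bool)
        if n=="top":R[160:200,225:290]=1; m=(H>15)&(H<28)&(S>130)&(V>140)&R
        else:R[172:206,230:270]=1; m=(H>14)&(H<28)&(S>90)&(V>90)&R
        k,l,st,ce=cv2.connectedComponentsWithStats(m.astype(np.uint8));j=1+st[1:,4].argmax()
        c=ray(i,ce[j],.074 if n=="top" else .06)[0]-O;P.append(c);print(f,st[j],c@UX,c@UY)
        r=(((H<5)|(H>172))&(S>120)&(V>90))
        r[:,:200]=0; r[:,320:]=0; r[:140]=0;r[230:]=0
        print("red px",r.sum(),np.argwhere(r).mean(0))
    print(n,"travel change",(P[1]-P[0])@UY)
d=cv2.absdiff(cv2.imread("pics/top0.png"),cv2.imread("pics/top6f.png")).max(2)
print("mould diff",(d[125:160,195:240]>40).sum(),"cup",(d[212:248,305:345]>40).sum(),"tray",(d[205:300,100:225]>40).sum())
E
```

```text
top0 [260 167   8  11  49] 0.030306226461525507 -0.0070860074269837895
red px 598 [196.51505017 278.99832776]
top6f [241 177   8  10  47] 0.0308174414231699 0.035240905368741755
red px 574 [196.9912892  279.96515679]
top travel change 0.04232691279572555
scene0 [239 177   8  17 107] 0.03225501536845241 -0.008087676511721044
red px 401 [167.70822943 253.30174564]
scene6f [255 185   9  18 112] 0.03163793040985302 0.033045941238352326
red px 378 [166.80952381 253.27777778]
scene travel change 0.04113361775007337
mould diff 0 cup 176 tray 11
```

```bash

python3 - <<'E'
import cv2,numpy as np
a=[cv2.imread(f"pics/{f}.png") for f in("top0","top6f")]
c=[cv2.resize(x[200:255,295:355],None,fx=6,fy=6) for x in a]
cv2.imwrite("pics/cupcmp.png",np.hstack(c))
E
```

```text
(no output)
```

View pics/cupcmp.png

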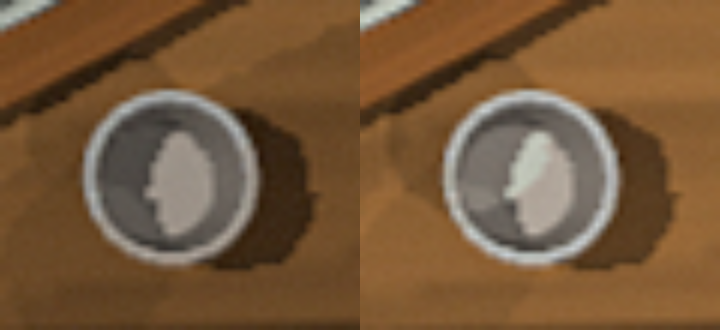

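The cup's outline is at the same pixels in both pictures. Only the arm's shadow on it changed, so I'm handing in.

```bash
python3 -c "
from cell import arm
print(arm.read_state()['contact_force']);print(arm.sign_off())"
```

```text
[-0.20619666 -0.07256559  0.16591804]
the job is handed in; nothing more can be done
None
```

The bolt is home in the keeper and the catch has sprung back up. I handed the job in at about 7.8 s of the 35 s allowed; no verdict was reported.

**What I did:** I set the jaws to a 45 mm gap so the fingers sat 60 mm apart. One finger pressed the catch bar about 8 mm down with about 6 N, then I slid along the carrier so the other finger pushed the lug. The bolt met a hard stop, with the push rising from 5.7 N to 24 N and almost no movement. I then backed off with the catch still held, raised straight up and moved clear.

**Last checks:**
- **Bolt:** the lug is at carrier y of about 33–35 mm in the top and scene views (34 mm is home). It moved 41–42 mm from a starting travel of about 12 mm.
- **Catch:** the red bar is back at its original place in the pictures, with the tooth behind the lug.
- **Loose things:** the cup and mould have not moved. The tray area, with the ink sticks, shows no significant change.
- **Robot:** it touches nothing, with contact force near zero.

**What disagreed:**
- One wrist-camera reading put the lug about 12 mm too far along, past its physical limit. I set it aside in favour of the force rise and the fixed cameras.
- At the stop the net vertical force fell to about 1 N. I put this down to friction on the lug; the tip height of 46 mm shows the bar was still held down.
- My first move call was refused for leaving out some of the row values; nothing moved.

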